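# Draw out the desk lamp's arm until it locks

### The arm

A 7-joint arm with a two-finger parallel gripper is mounted at the origin on the work surface. World frame = base frame: x ahead of the robot, y to its left, z up, the work surface at z = 0. Lengths are in m, angles in rad, forces in N, time in s.
With the tool pointing down it reaches from about 0.35 to 0.9 m from the base axis. Payload 8.1 kg.
Tool frame: the origin (TCP) lies at the very end of the fingers, on their centre line; the grasp point (between the pads) lies 19 mm behind it (grip_point_offset is the distance from the TCP to the grasp point, in m); z points along the fingers, x is the direction in which the jaws open and shut, and the axes are right-handed (so a half turn about z gives the same grasp; the last joint's range is limited). The gripper opens to 92 mm and grips with 3 to 60 N. Pads are 19 mm wide; open, the fingers measure 130 mm over their backs; the gripper's body (75 mm by 190 mm) begins 47 mm behind the grasp point.
Start: joints at [-1.276, 0.434, 0.025, 1.573, -0.012, 1.134, -0.075], TCP at [0.242, 0.576, 0.227] pointing down, gripper open.
Joint ranges: [-2.62, 2.62], [-0.44, 2.09], [-1.27, 1.32], [0.08, 2.57], [-1.32, 4.46], [0.12, 2], [-2.74, 2.74]. Speed limits (rad/s): [2.22, 2.22, 3.01, 3.01, 3.14, 3.14, 3.14].

### API

Orientations are given as a rotation vector (axis times angle).
In Python, from cell import observe, get_image, camera_model, sign_off, grip_point_offset gives the robot as it stands.
- The arm moves only by the tool play_rows, never from a script. Its argument "rows" is a list of rows, each a list of 7 numbers: the shift along the tool's x, y, z as a fraction of full scale, then the turn, a rotation vector about the tool's x, y, z as a fraction of full scale, then the closure, from -1 (fully open) to 1 (shut). A call has 1 to 5 rows; each row shifts and turns the pose as measured when the row begins, along the tool's axes as they then stand; what a row does not reach is not made up. Full scale, the value 1, is 0.15 m for a shift and 0.5 rad for a turn. A row lasts 1/10 s, in which the tool goes at most 50 mm and 8.59 degrees, less where a joint would pass 70% of its speed; a pose out of reach is approached as far as the arm can. A call with a number of a shift or a turn outside -1 to 1 is refused whole. A call with a gripper value outside its range is refused whole. The fingers move at their own pace and stop on an object; "force" is the grip in N (left out, the last holds). Time passes only in rows, so rows that do not move let the fingers close. It gives the time, the measured TCP pose, the force and the opening at its end, in the units of the state.
- observe(): the state, without advancing time (a new reading comes with each control period).
- get_image(name): name is "scene" or "top"; returns the picture (384x512x3 uint8, blue, green, red); there is no depth.
- camera_model(name): a dict with "K" (3x3 intrinsics, pixels), "R" (3x3) and "t" (3): a world point X has camera coordinates R X + t. Camera axes: x right, y down, z forward; pixel columns grow to the right and rows downward; lengths in m; the calibration is good to about 2 mm. A picture is of the moment at which its call begins. camera_model takes no time and is no camera call.
- sign_off(): hands the job in, once; it reports no verdict.
The state is a dict: "clock": time; "joints": joint angles; "dq": joint speeds; "joint_efforts": joint torques, N m; "position": TCP position; "ee_rot": TCP orientation; "force": force on the tool from outside, world axes, zero at the start; "ft_torque": the same for the moment, N m; "width": opening from 0.0 (shut) to 1.0 (fully open).
Only numpy, scipy, OpenCV 4.12 (cv2) and the standard library are available. Lean on these libraries where they do the work, as an engineer would, in place of code of your own. Each camera call takes 0.05 s, during which the arm holds its last target.

### The job

Take the green desk lamp by the upright knob on its head and pull its telescoping arm straight out until the orange lock button clicks up through the slot, so that the light falls on the writing pad; then let go. Leave the arm of the black phone holder, which is built the same way, as it is.

Things in the scene. Friction and masses are not known exactly. Their poses are not given: they have to be found in the camera images.
- lamp_grip (a point): Grip point on the axis of the upright round green knob (22 mm diameter, 51 mm tall) on the green lamp's head, 9 mm below the knob's top, 262 mm above the desk. Moves with the arm. z up; the arm pulls out level and straight along this point's own -x (away from the post, roughly towards the robot). Below: tube tops at 233 mm, a 100 mm wide shade. Other things nearby are under 125 mm tall.
- lamp: Green lamp's stand, fixed to the desk; origin under the centre of its 160 mm round foot, z up. At 220 mm height a 26 mm square green outer tube points to its -x and ends 135 mm from the post's axis; the aluminium inner tube slides in it and carries the head (knob axis 180 mm from the post's axis with the arm fully in).
- lamp_arm (a joint): How far the green lamp's arm is drawn out, in m: 0 fully in (starts 0 to 0.025), hard stop at 0.086. Slides with about 3 N of friction and stays where left. From about 0.079 to the stop the lock button is under its slot and snaps out; then the arm cannot slide back in.
- lamp_button (a joint): Lock button of the green lamp, an orange 12 mm disc, in m: 0 while held down inside the outer tube, out of sight; 0.008 when its spring has snapped it up through the slot in the tube's top, 5 mm proud, some 108 mm from the post's axis. It needs no touch.
- holder_grip (a point): The like point on the knob of the black phone holder, a stand built and as tall as the lamp, but black, with a phone held flat under its head, some 0.3 m or more to the side of the lamp. To be left where it is (it must not shift by more than 10 mm).

How it is judged:
At the end, for the whole second after the job is handed in: The green lamp's arm is drawn out at least 75 mm, its orange lock button has snapped out (more than 6 mm of its 8 mm stroke), and the arm is at rest (under 10 mm/s) (value of joint lamp_arm above 0.075 m and value of joint lamp_button above 0.006 m and velocity of joint lamp_arm between -0.01 and 0.01 m/s); the robot touches nothing.
It fails at once if the black phone holder's arm is shifted by more than 10 mm (distance of holder_grip from where it was at the start of the episode above 0.01 m).
It also fails if it takes over 32 s, if anything falls off the work surface, if the arm or the gripper's body presses on something with over 40 N, if the wrist force passes 120 N, or if a joint passes its speed limit or range.

## Working session

There is one attempt and no reset: what is moved stays moved. The work goes in short steps, Python scripts to look and compute and a tool call to move; the robot and the scene stay as the last step left them, time stands still between calls to the robot, and variables do not carry over. Pictures are saved under pics/ and viewed, and the job is handed in when it is done.

Besides the shell and the picture viewer there is one more tool, called after "Request:" by a JSON object that holds its "fn" and its "kwargs", one argument or row to a line. play_rows: Moves the arm, as the interface text tells. Its arguments: {"type":"object","properties":{"rows":{"type":"array","items":{"type":"array","items":{"type":"number"}}},"force":{"type":"number"}},"required":["rows"]}

```bash
mkdir -p pics; python3 - <<'E'
from cell import *
import cv2
print(observe())
for n in("scene","top"):
    cv2.imwrite(f"pics/{n}0.png",get_image(n)); print(camera_model(n))
print(grip_point_offset)
E
```

```text
{'clock': 0.0, 'joints': array([-1.27563913,  0.4352272 ,  0.02495801,  1.57406634, -0.0116306 ,
        1.13397713, -0.07513279]), 'dq': array([-0.00067552,  0.00029565,  0.0002141 ,  0.00091035,  0.00052924,
       -0.00037241,  0.00037551]), 'joint_efforts': array([ 1.03669910e-03, -6.67847013e+01,  9.85164978e-01, -3.14472771e+01,
       -6.05802611e-02,  4.24599834e-02,  1.76303006e-04]), 'position': array([0.24193873, 0.57574191, 0.22595405]), 'ee_rot': array([ 2.61585404e+00,  1.73811295e+00, -1.90816920e-03]), 'force': array([ 0.14012855, -0.185764  , -0.03183921]), 'ft_torque': array([ 0.00186972, -0.00721996, -0.00648891]), 'width': 1.000411431269696}
{'K': array([[377.63313587,   0.        , 256.60743374],
       [  0.        , 377.63313587, 185.92728318],
       [  0.        ,   0.        ,   1.        ]]), 'R': array([[-0.36204912,  0.93205693, -0.01379581],
       [ 0.80544733,  0.30535032, -0.50795255],
       [-0.46922813, -0.19501557, -0.86127457]]), 't': array([ 0.2460089 , -0.41948814,  1.3323636 ])}
{'K': array([[365.06157683,   0.        , 251.55727601],
       [  0.        , 365.06157683, 195.95653297],
       [  0.        ,   0.        ,   1.        ]]), 'R': array([[-0.01544435, -0.99979808, -0.01285561],
       [-0.99743541,  0.01630395, -0.06969068],
       [ 0.06988621,  0.01174632, -0.99748581]]), 't': array([-0.01466828,  0.62115836,  1.07403264])}
0.0188
```

View pics/scene0.png

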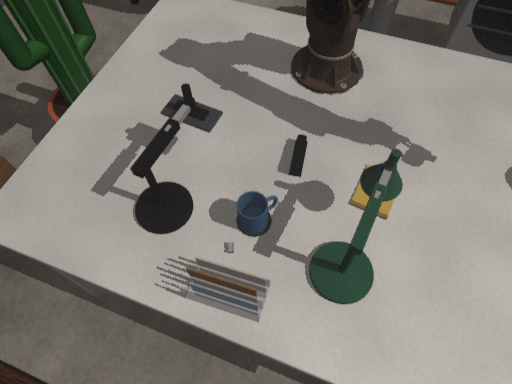

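View pics/top0.png

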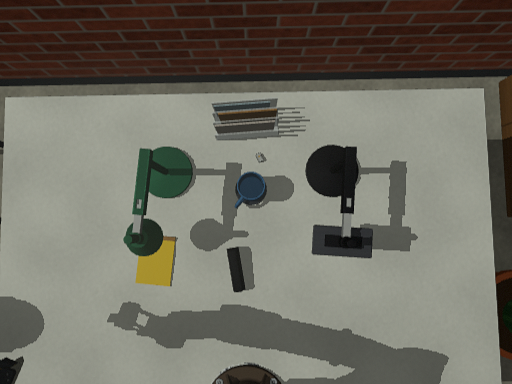

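The lamp is at the left of the top view: knob near (128,238), foot near (170,172). The holder is at the right, with its head near (345,240). I'll enlarge both lamp views.

```bash
python3 - <<'E'
import cv2
a=cv2.imread("pics/top0.png")[140:270,100:210];b=cv2.imread("pics/scene0.png")[140:310,300:420]
f=lambda i,k:cv2.convertScaleAbs(cv2.resize(i,None,fx=k,fy=k,interpolation=cv2.INTER_CUBIC),alpha=1.6)
cv2.imwrite("pics/topc.png",f(a,4.5));cv2.imwrite("pics/scc.png",f(b,3.5))
E
```

```text
(no output)
```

View pics/topc.png

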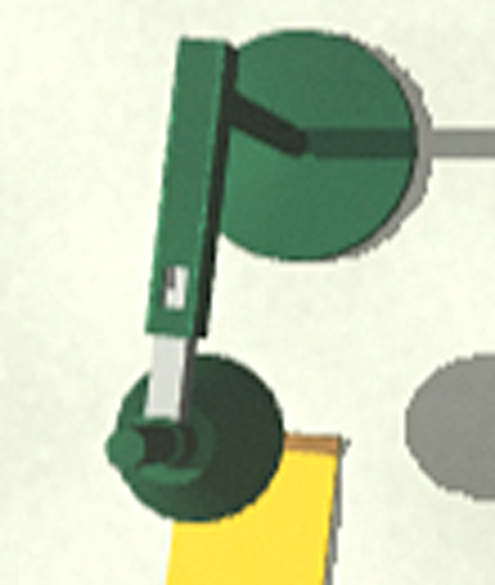

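View pics/scc.png

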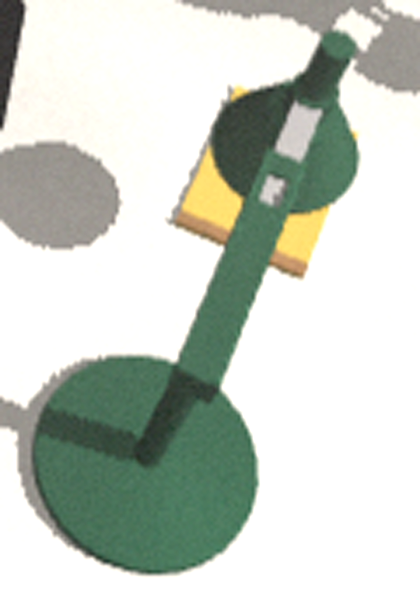

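```bash
cat > h.py <<'E'
from cell import *
import numpy as np
def plane(n,p,z):
    c=camera_model(n);d=c["R"].T@np.linalg.solve(c["K"],[p[0],p[1],1]);o=-c["R"].T@c["t"]
    return o+d*(z-o[2])/d[2]
def proj(n,X):
    c=camera_model(n);q=c["K"]@(c["R"]@np.array(X)+c["t"]);return q[:2]/q[2]
T=lambda x,y:(x/4.5+100-.4,y/4.5+140-.4)
S=lambda x,y:(x/3.5+300-.4,y/3.5+140-.4)
E
python3 - <<'E'
from h import *
np.set_printoptions(precision=4,suppress=True)
print("knob",plane("top",T(125,447),.271),plane("scene",S(339,44),.271))
print("foot",plane("top",T(302,145),.012),plane("scene",S(145,464),.012))
a,b=plane("top",T(204,40),.233),plane("top",T(172,333),.233);print("tube top",a,b,b-a,np.degrees(np.arctan2(*(b-a)[[1,0]])))
a,b=plane("scene",S(197,378),.233),plane("scene",S(283,160),.233);print("tube sc",a,b,b-a,np.degrees(np.arctan2(*(b-a)[[1,0]])))
print("slot",plane("top",T(175,287),.233),plane("scene",S(273,188),.233))
from scipy.spatial.transform import Rotation as R
print(R.from_rotvec(observe()["ee_rot"]).as_matrix())
for w,p in (("hold",(346,240)),):print(plane("top",p,.25))
E
```

```text
knob [0.5087 0.2606 0.271 ] [0.5036 0.2584 0.271 ]
foot [0.6995 0.2333 0.012 ] [0.7063 0.2371 0.012 ]
tube top [0.727  0.2326 0.233 ] [0.5677 0.2491 0.233 ] [-0.1593  0.0165  0.    ] 174.08792613634512
tube sc [0.7302 0.2329 0.233 ] [0.5719 0.2484 0.233 ] [-0.1583  0.0155  0.    ] 174.40883736102882
slot [0.5925 0.2476 0.233 ] [0.5937 0.2468 0.233 ]
[[ 0.3875  0.9219 -0.0004]
 [ 0.9219 -0.3875 -0.0013]
 [-0.0014  0.0001 -1.    ]]
[ 0.4976 -0.2472  0.25  ]
```

Both cameras agree to about 5 mm. The knob is at about (0.506, 0.2595), 198 mm from the post, so the arm is roughly 18 mm out. The tube points along about 173.5°. I'll raise the tool and turn the jaws into line with the pull.

Request:
{"fn": "play_rows", "kwargs": {
  "rows": [
    [0,0,-0.3,0,0,0.0,-1],
    [0,0,-0.3,0,0,0.28,-1],
    [0,0,-0.2,0,0,0.28,-1],
    [0,0,0,0,0,0.28,-1],
    [0,0,0,0,0,0.28,-1]
  ],
  "force": 25
}}

```text
clock: 0.6
position: [0.2416, 0.5741, 0.3474]
ee_rot: [2.997, 0.919, -0.008]
force: [0.1, -0.1, -0.5]
width: 1.006
```

Request:
{"fn": "play_rows", "kwargs": {
  "rows": [
    [0,0,0,0,0,0.28,-1],
    [0,0,0,0,0,0.28,-1],
    [0,0,0,0,0,0.28,-1],
    [0,0,0,0,0,0.28,-1],
    [0,0,0,0,0,0,-1]
  ]
}}

```text
clock: 1.1
position: [0.2411, 0.5735, 0.3463]
ee_rot: [3.131, 0.014, -0.006]
force: [-0.5, -0.6, -0.6]
width: 1.001
```

```bash
cat >> h.py <<'E'
from scipy.spatial.transform import Rotation as Ro
def to(p,yaw=-6.5):
    o=observe();M=Ro.from_rotvec(o["ee_rot"]);W=np.c_[[np.cos(np.radians(yaw)),np.sin(np.radians(yaw)),0],[np.sin(np.radians(yaw)),-np.cos(np.radians(yaw)),0],[0,0,-1]]
    print("t",o["clock"],"pos",o["position"].round(4),"F",o["force"].round(2),"w",round(o["width"],3))
    print("shift/.15",(M.inv().apply(np.array(p)-o["position"])/.15).round(3),"rot/.5",((M.inv()*Ro.from_matrix(W)).as_rotvec()/.5).round(3))
E
python3 -c "
from h import *
to([.506,.2595,.31])"
```

```text
t 1.1 pos [0.2411 0.5735 0.3463] F [-0.53 -0.62 -0.65] w 1.001
shift/.15 [1.749 2.106 0.257] rot/.5 [0.022 0.007 0.244]
```

Request:
{"fn": "play_rows", "kwargs": {
  "rows": [
    [0.2,0.24,0,0,0,0,-1],
    [0.2,0.24,0,0,0,0,-1],
    [0.2,0.24,0,0,0,0,-1],
    [0.2,0.24,0,0,0,0,-1],
    [0.2,0.24,0,0,0,0,-1]
  ]
}}

```text
clock: 1.6
position: [0.392, 0.3973, 0.3441]
ee_rot: [3.128, 0.076, -0.013]
force: [0.9, 0.7, -0.3]
width: 1.0
```

Request:
{"fn": "play_rows", "kwargs": {
  "rows": [
    [0.2,0.24,0,0,0,0,-1],
    [0.2,0.24,0,0,0,0,-1],
    [0.2,0.24,0,0,0,0,-1],
    [0,0,0,0.02,0,0.24,-1],
    [0,0,0,0,0,0,-1]
  ]
}}

```text
clock: 2.1
position: [0.4953, 0.2808, 0.3446]
ee_rot: [3.134, -0.095, -0.01]
force: [-0.0, 1.2, 0.4]
width: 1.001
```

```bash
python3 -c "
from h import *
to([.506,.2595,.31])"
```

```text
t 2.1 pos [0.4953 0.2808 0.3446] F [-0.03  1.15  0.35] w 1.001
shift/.15 [0.081 0.136 0.231] rot/.5 [0.012 0.012 0.105]
```

Request:
{"fn": "play_rows", "kwargs": {
  "rows": [
    [0.08,0.13,0,0,0,0.1,-1],
    [0,0,0.1,0,0,0,-1],
    [0,0,0,0,0,0,-1]
  ]
}}

```text
clock: 2.4
position: [0.5062, 0.2594, 0.3291]
ee_rot: [3.13, -0.156, -0.01]
force: [-0.4, -0.7, -0.7]
width: 0.997
```

```bash
python3 - <<'E'
from h import *
import cv2
to([.506,.2595,.243])
f=lambda i,k:cv2.convertScaleAbs(cv2.resize(i,None,fx=k,fy=k,interpolation=cv2.INTER_CUBIC),alpha=1.6)
t=f(get_image("top")[180:290,60:190],3);s=f(get_image("scene")[90:200,330:460],3)
cv2.imwrite("pics/c1.png",np.hstack([t,s]))
E
```

```text
t 2.4 pos [0.5062 0.2594 0.3291] F [-0.4  -0.68 -0.74] w 0.997
shift/.15 [ 0.002 -0.005  0.574] rot/.5 [0.015 0.012 0.027]
```

View pics/c1.png

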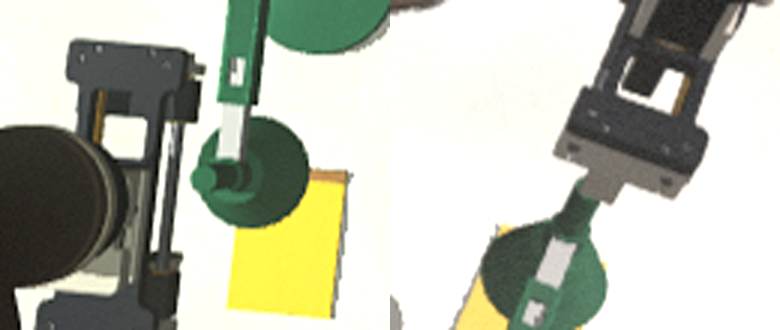

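```bash
python3 - <<'E'
from h import *
p=np.array([.5062,.2594])
for z in(.329,.376,.45):
  for dx in(-.055,0,.055): print(z,dx,((proj("top",[p[0]+dx,p[1],z])-[60,180])*3).round(),((proj("scene",[p[0]+dx,p[1],z])-[330,90])*3).round()+[390,0])
print(Ro.from_rotvec(observe()["ee_rot"]).as_matrix().round(3))
E
```

```text
0.329 -0.055 [174. 262.] [630.  80.]
0.329 0 [175. 184.] [616. 139.]
0.329 0.055 [176. 107.] [601. 202.]
0.376 -0.055 [148. 271.] [654.  33.]
0.376 0 [149. 188.] [641.  93.]
0.376 0.055 [150. 106.] [626. 159.]
0.45 -0.055 [ 99. 287.] [698. -53.]
0.45 0 [100. 195.] [684.  10.]
0.45 0.055 [101. 104.] [670.  78.]
[[ 0.995 -0.101 -0.004]
 [-0.101 -0.995 -0.006]
 [-0.003  0.006 -1.   ]]
```

The fingertips show near (180,100) and (165,270) in the top crop. That matches the projected TCP, and the knob at about (203,180) lies between them once height parallax is allowed for. Descending.

Request:
{"fn": "play_rows", "kwargs": {
  "rows": [
    [0,0,0.15,0,0,0,-1],
    [0,0,0.15,0,0,0,-1],
    [0,0,0.15,0,0,0,-1],
    [0,0,0.1,0,0,0,-1],
    [0,0,0,0,0,0,-1]
  ]
}}

```text
clock: 3.0
position: [0.5081, 0.2622, 0.2503]
ee_rot: [3.137, -0.141, 0.002]
force: [0.4, 0.1, -0.2]
width: 1.001
```

```bash
python3 - <<'E'
from h import *
import cv2
to([.506,.2595,.243])
f=lambda i,k:cv2.convertScaleAbs(cv2.resize(i,None,fx=k,fy=k,interpolation=cv2.INTER_CUBIC),alpha=1.6)
t=f(get_image("top")[180:290,60:190],3);s=f(get_image("scene")[90:200,330:460],3)
cv2.imwrite("pics/c2.png",np.hstack([t,s]))
E
```

```text
t 3.0 pos [0.5081 0.2622 0.2503] F [ 0.35  0.12 -0.2 ] w 1.001
shift/.15 [-0.012  0.019  0.049] rot/.5 [ 0.003 -0.003  0.047]
```

View pics/c2.png

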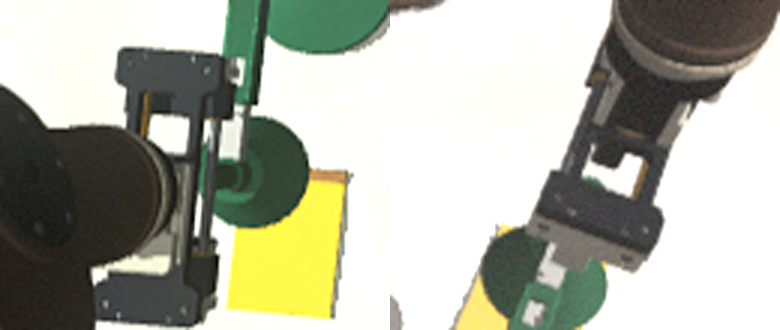

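No contact so far, and the knob sits between the fingers. Final correction, then close.

Request:
{"fn": "play_rows", "kwargs": {
  "rows": [
    [-0.01,0.018,0.04,0,0,0.045,-1],
    [0,0,0,0,0,0,-1],
    [0,0,0,0,0,0,0.5],
    [0,0,0,0,0,0,1],
    [0,0,0,0,0,0,1]
  ],
  "force": 25
}}

```text
clock: 3.6
position: [0.5089, 0.2607, 0.2495]
ee_rot: [-3.133, 0.179, -0.013]
force: [-0.3, -0.1, 0.1]
width: 0.787
```

Request:
{"fn": "play_rows", "kwargs": {
  "rows": [
    [0,0,0,0,0,0,1],
    [0,0,0,0,0,0,1],
    [0,0,0,0,0,0,1],
    [0,0,0,0,0,0,1]
  ]
}}

```text
clock: 4.0
position: [0.5091, 0.2608, 0.2498]
ee_rot: [-3.133, 0.179, -0.013]
force: [0.6, 0.5, 0.0]
width: 0.442
```

```bash
python3 -c "
from h import *
to([.506,.2595,.243])"
```

```text
t 4.0 pos [0.5091 0.2608 0.2498] F [0.62 0.46 0.05] w 0.442
shift/.15 [-0.02   0.011  0.045] rot/.5 [-0.008 -0.016 -0.001]
```

Request:
{"fn": "play_rows", "kwargs": {
  "rows": [
    [-0.015,0,0.06,0,0,0,1],
    [0,0,0,0,0,0,1],
    [0,0,0,0,0,0,1],
    [0,0,0,0,0,0,1],
    [0,0,0,0,0,0,1]
  ]
}}

```text
clock: 4.5
position: [0.5076, 0.261, 0.2402]
ee_rot: [-3.132, 0.18, -0.015]
force: [1.3, 0.6, -0.2]
width: 0.236
```

```bash
python3 -c "
from h import *
to([.506,.2595,.243])"
```

```text
t 4.5 pos [0.5076 0.261  0.2402] F [ 1.28  0.6  -0.22] w 0.236
shift/.15 [-0.009  0.011 -0.019] rot/.5 [-0.009 -0.019 -0.002]
```

The opening is 21.7 mm, the knob's diameter, so it is gripped. Pulling along tool −x.

Request:
{"fn": "play_rows", "kwargs": {
  "rows": [
    [-0.07,0,0,0,0,0,1],
    [-0.07,0,0,0,0,0,1],
    [-0.07,0,0,0,0,0,1],
    [-0.07,0,0,0,0,0,1],
    [0,0,0,0,0,0,1]
  ]
}}

```text
clock: 5.0
position: [0.4655, 0.2656, 0.2402]
ee_rot: [-3.132, 0.182, -0.021]
force: [-2.9, 0.5, 2.8]
width: 0.233
```

```bash
python3 - <<'E'
from h import *
import cv2
to([.441,.267,.243])
f=lambda i,k:cv2.convertScaleAbs(cv2.resize(i,None,fx=k,fy=k,interpolation=cv2.INTER_CUBIC),alpha=1.6)
t=f(get_image("top")[180:290,60:190],3);s=f(get_image("scene")[90:200,330:460],3)
cv2.imwrite("pics/c3.png",np.hstack([t,s]))
E
```

```text
t 5.0 pos [0.4655 0.2656 0.2402] F [-2.89  0.49  2.84] w 0.233
shift/.15 [-0.163  0.009 -0.021] rot/.5 [-0.01  -0.026 -0.005]
```

View pics/c3.png

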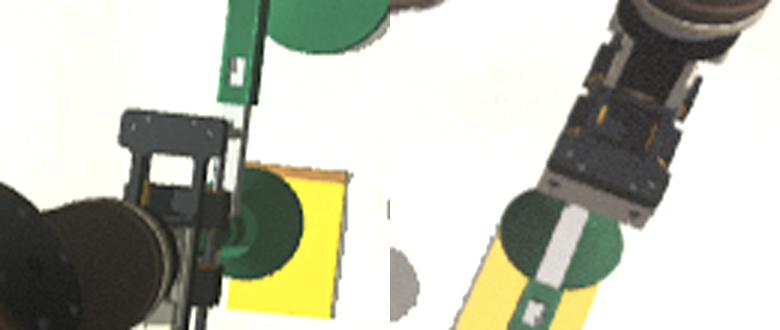

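The head has come out with the gripper, about 42 mm so far, and the slot at (235,70) is still without orange. Forces are low. Continuing.

Request:
{"fn": "play_rows", "kwargs": {
  "rows": [
    [-0.05,0,0,0,0,0,1],
    [-0.05,0,0,0,0,0,1],
    [-0.03,0,0,0,0,0,1],
    [0,0,0,0,0,0,1]
  ]
}}

```text
clock: 5.5
position: [0.4466, 0.2676, 0.2402]
ee_rot: [-3.132, 0.184, -0.023]
force: [-4.1, -0.8, 5.8]
width: 0.234
```

```bash
cat > look.py <<'E'
from h import *
import cv2,sys
to([.441,.267,.243])
f=lambda i,k:cv2.convertScaleAbs(cv2.resize(i,None,fx=k,fy=k,interpolation=cv2.INTER_CUBIC),alpha=1.6)
t=f(get_image("top")[180:290,60:190],3);s=f(get_image("scene")[110:220,320:450],3)
cv2.imwrite(f"pics/{sys.argv[1]}.png",np.hstack([t,s]))
E
python3 look.py c4
```

```text
t 5.5 pos [0.4466 0.2676 0.2402] F [-4.13 -0.76  5.83] w 0.234
shift/.15 [-0.036  0.008 -0.02 ] rot/.5 [-0.011 -0.029 -0.008]
```

View pics/c4.png

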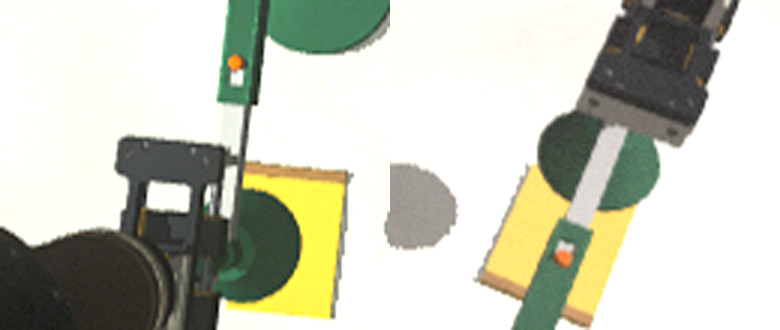

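The orange button now shows at (235,62) in the slot. I'll pull a few mm more to make sure, then look closely.

Request:
{"fn": "play_rows", "kwargs": {
  "rows": [
    [-0.03,0,0,0,0,0,1],
    [-0.02,0,0,0,0,0,1],
    [0,0,0,0,0,0,1]
  ]
}}

```text
clock: 5.9
position: [0.4381, 0.2686, 0.2402]
ee_rot: [-3.132, 0.184, -0.02]
force: [1.3, -0.1, 2.6]
width: 0.236
```

```bash
python3 look.py c5
```

```text
t 5.9 pos [0.4381 0.2686 0.2402] F [ 1.28 -0.13  2.61] w 0.236
shift/.15 [ 0.021  0.008 -0.019] rot/.5 [-0.01  -0.025 -0.007]
```

View pics/c5.png

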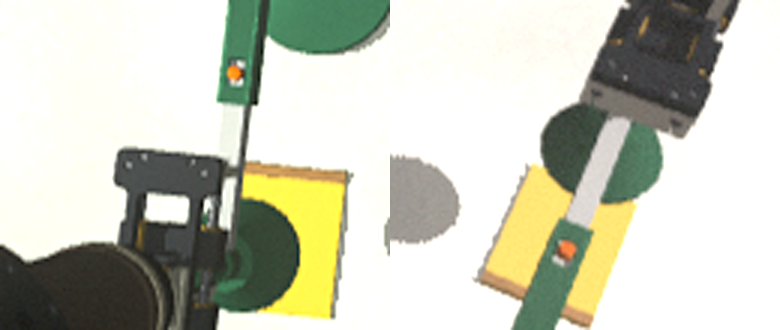

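The button has moved to the middle of the slot, (235,72), and the force is small. Releasing and lifting.

Request:
{"fn": "play_rows", "kwargs": {
  "rows": [
    [0,0,0,0,0,0,-1],
    [0,0,0,0,0,0,-1],
    [0,0,0,0,0,0,-1],
    [0,0,0,0,0,0,-1],
    [0,0,0,0,0,0,-1]
  ]
}}

```text
clock: 6.5
position: [0.4381, 0.2688, 0.2394]
ee_rot: [-3.132, 0.183, -0.019]
force: [0.5, -0.3, 0.6]
width: 0.618
```

Request:
{"fn": "play_rows", "kwargs": {
  "rows": [
    [0,0,0,0,0,0,-1],
    [0,0,-0.1,0,0,0,-1],
    [0,0,-0.2,0,0,0,-1],
    [0,0,-0.3,0,0,0,-1],
    [0,0,-0.3,0,0,0,-1]
  ]
}}

```text
clock: 7.0
position: [0.4335, 0.2666, 0.3723]
ee_rot: [3.131, -0.184, 0.006]
force: [1.0, 0.7, -0.1]
width: 0.993
```

Request:
{"fn": "play_rows", "kwargs": {
  "rows": [
    [-0.2,-0.3,0,0,0,0,-1],
    [-0.2,-0.3,0,0,0,0,-1],
    [0,0,0,0,0,0,-1],
    [0,0,0,0,0,0,-1]
  ]
}}

```text
clock: 7.4
position: [0.3884, 0.3631, 0.3796]
ee_rot: [-3.131, 0.19, -0.02]
force: [0.0, -0.2, -0.2]
width: 1.0
```

```bash
python3 look.py c6; python3 - <<'E'
from h import *
import cv2
P=[];c=[]
for n in("top","scene"):
    i=get_image(n);cv2.imwrite(f"pics/{n}9.png",i);h=cv2.cvtColor(i,cv2.COLOR_BGR2HSV)
    m=cv2.inRange(h,(5,150,120),(16,255,255));
    m[:, :]=m
    k,l,s,ce=cv2.connectedComponentsWithStats(m)
    print(n,[(s[j,4],ce[j].round(1)) for j in range(1,k) if s[j,4]>4])
E
```

```text
t 7.4 pos [0.3884 0.3631 0.3796] F [ 0.04 -0.19 -0.24] w 1.0
shift/.15 [0.414 0.598 0.913] rot/.5 [-0.011 -0.025 -0.016]
top [(np.int32(15), array([137.5, 203.9]))]
scene [(np.int32(5), array([93.8, 73.6])), (np.int32(81), array([ 51.8, 111.9])), (np.int32(18), array([379.1, 192.8]))]
```

View pics/c6.png

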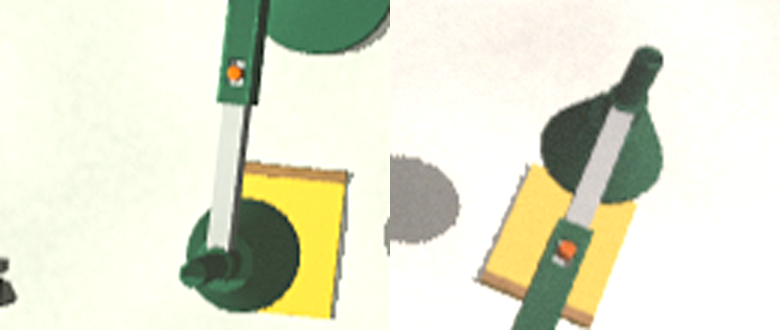

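View pics/top9.png

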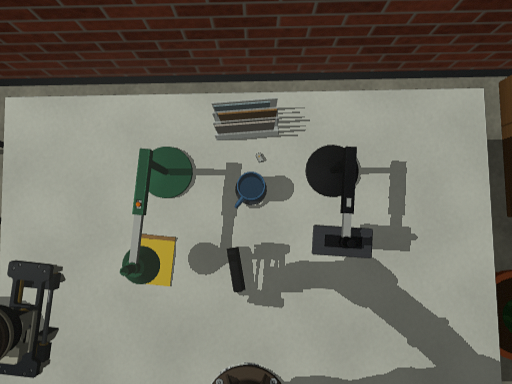

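```bash
python3 - <<'E'
from h import *
import cv2
a,b=(137.5,203.9),(379.1,192.8)
Ps=[(lambda c:c["K"]@np.c_[c["R"],c["t"]])(camera_model(n)) for n in("top","scene")]
tri=lambda a,b:(lambda X:(X[:3]/X[3]).ravel().round(4))(cv2.triangulatePoints(*Ps,np.array(a,float),np.array(b,float)))
print("button",tri(a,b))
print("knob",plane("top",(188/3+60-.3,275/3+180-.3),.271),plane("scene",(261/3+320-.3,57/3+110-.3),.271))
i,j=cv2.imread("pics/top0.png"),cv2.imread("pics/top9.png")
print("holder diff",cv2.absdiff(i,j)[140:262,300:385].max(axis=2).__gt__(60).sum())
o=observe();print(o["force"],abs(o["dq"]).max())
E
```

```text
button [0.5913 0.2498 0.2331]
knob [0.43485559 0.27149401 0.271     ] [0.43137814 0.26768547 0.271     ]
holder diff 111
[ 0.86731524 -0.07481298 -0.41886342] 0.0065225908893696855
```

```bash
python3 - <<'E'
import cv2,numpy as np
f=lambda i:cv2.convertScaleAbs(cv2.resize(i,(390,390),interpolation=cv2.INTER_CUBIC),alpha=1.6)
cv2.imwrite("pics/z.png",np.hstack([f(cv2.imread("pics/top9.png")[190:220,122:152]),f(cv2.imread("pics/scene9.png")[178:208,364:394])]))
d=cv2.absdiff(cv2.imread("pics/top0.png"),cv2.imread("pics/top9.png")).max(axis=2)>60
y,x=np.nonzero(d[140:262,300:385]);print(x.min()+300,x.max()+300,y.min()+140,y.max()+140)
E
```

```text
300 378 258 261
```

View pics/z.png

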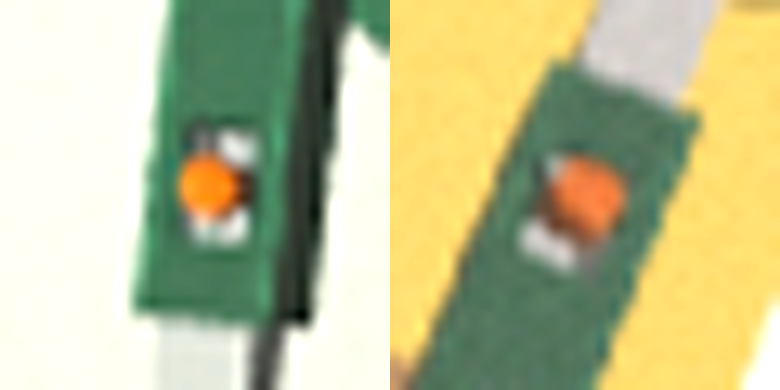

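In both views the orange disc overlaps the slot's edge, away from the camera's foot point, so it stands proud of the tube. The only changes near the holder are in rows 258–261, where the arm's shadow moved. The robot is clear and at rest.

```bash
python3 -c "
from cell import *
print(sign_off())"
```

```text
the job is handed in; nothing more can be done
None
```

I gripped the green lamp's knob, pulled the arm straight out by about 70 mm until the orange button came up, let go, and backed the gripper away. I handed the job in at about 7.5 s of the 32 s allowed; `sign_off` gives no verdict.

**Last checks:**
- **Button:** it shows mid-slot in both cameras and overlaps the slot's edge, as it would if it stood proud. Triangulation put it at 233 mm height against about 238 mm expected. That is too coarse to confirm its height, so I went by the overlap.
- **Arm:** the tool moved about 70 mm from a start estimated at 18 mm, so the arm should be about at its 86 mm stop. Measuring the knob's distance from the post in the images gave about 92 mm, past the stop, so that reading is off by several millimetres.
- **Phone holder:** it looks unmoved. The only change in the checked area was along its bottom edge, where the robot's shadow had moved.
- **Robot:** it was clear of everything and nearly still. The force readings I took stayed below about 8 N, and about 1 N at the end.

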